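Load an empty media bottle for the autoclave and set its cap to vent

ROBOT

A 6-joint arm with a two-finger parallel gripper is mounted at the origin on the work surface. World frame = base frame: x ahead of the robot, y to its left, z up, the work surface at z = 0. Lengths are in mm, angles in rad, forces in N, time in s.
With the tool pointing down it reaches from about 400 to 925 mm from the base axis. Payload 12.5 kg.
Tool frame: the origin (TCP) lies at the very end of the fingers, on their centre line; the grasp point (between the pads) lies 19 mm behind it; z points along the fingers, x is the direction in which the jaws open and shut, and the axes are right-handed (so a half turn about z gives the same grasp; the last joint's range is limited). The gripper opens to 95 mm and grips with 3 to 60 N. Pads are 20 mm wide; open, the fingers measure 119 mm over their backs; the gripper's body (75 mm by 180 mm) begins 59 mm behind the grasp point.
Start: joints at [1.173, 0.491, 1.559, -0, 1.092, -0.106], TCP at [179.781, 598.603, 214.661] pointing down, gripper open.
Joint ranges: [-3.1, 3.1], [-0.84, 2.19], [0.05, 2.79], [-1.13, 4.28], [0.06, 2.93], [-2.69, 2.69]. Speed limits (rad/s): [2.22, 2.22, 2.79, 3.14, 3.14, 3.14].

INTERFACE

Orientations are given as [roll, pitch, yaw] about the fixed x, y, z axes, in that order (R = Rz(yaw) Ry(pitch) Rx(roll)).
In Python, from cell import env gives the robot as it stands.
- The arm moves only by the tool arm_command, never from a script. Its argument "motion" is one flat list of numbers, 7 for each row, row after row: the opening, from -1 (shut) to 1 (fully open), then the shift along the tool's x, y, z in mm, then the turn, a rotation vector about the tool's x, y, z in degrees. In form: [fingers, dx, dy, dz, rx, ry, rz, fingers, dx, dy, dz, rx, ry, rz, ...]. A call has 1 to 20 rows; each row is the pose to reach, as a shift and turn from the pose commanded when the call began, along the tool's axes at that moment; what a row does not reach only later rows make up. A row lasts 1/10 s, in which the tool goes at most 50 mm and 8.59 degrees, less where a joint would pass 70% of its speed; a pose out of reach is approached as far as the arm can. A call with a gripper value outside its range is refused whole. The fingers move at their own pace and stop on an object; the grip force is fixed at half the most. Time passes only in rows, so rows that repeat a pose let the fingers close. It gives the time, the measured TCP pose, the force and the opening at its end, in the units of the state.
- env.state(): the state, without advancing time (a new reading comes with each control period).
- env.read_camera(name): name is "scene" or "top" or "wrist"; returns (picture, depth): 400x640x3 uint8, red, green, blue; 400x640 float32, mm along the optical axis (not along the pixel's ray), 0 where there is no reading.
- env.calibration(name): a dict with "fx", "fy", "cx", "cy" (pixels), "cam_to_world" (4x4, takes a point from camera to world coordinates). Camera axes: x right, y down, z forward; pixel columns grow to the right and rows downward; lengths in mm; the calibration is good to about 2 mm. The wrist camera is an equidistant fisheye: a pixel r from the principal point sees the ray r / f radians off the axis. A picture is of the moment at which its call begins: read the wrist's pose just before it. calibration takes no time and is no camera call; for the wrist camera it gives the pose at the moment of the call.
- env.job_done(): hands the job in, once; it reports no verdict.
Trained networks look in the newest picture that a camera, given by its name, has taken for a name from the list of things; names that differ only in an ending like _2 or _b are one class to them, and where a whole thing is asked for, a point or a joint stands for the part that bears it (a point fixed in the world has none). Each returns a list of dicts, best first, with "confidence" (0 to 1); they miss things now and then, are a little off and sometimes report something else, mostly with a low value. They report only what shows in the picture. A call takes as long as a camera call.
- env.recognise(camera, label): "location" ([column, row] in pixels, amid what is visible of it).
- env.silhouettes(camera, label): "region" (400x640 bool, what is visible of it) and "location" ([column, row] in pixels, amid what is visible of it).
- env.spot_point(camera, label): "location" ([column, row] in pixels: a listed point, or the origin of a listed thing).
The state is a dict: "t": time; "joints": joint angles; "qvel": joint speeds; "tau": joint torques, N m; "eef_pos": TCP position; "tcp_rot": TCP orientation; "ft_force": force on the tool from outside, world axes, zero at the start; "moment": the same for the moment, N m; "opening": opening from 0.0 (shut) to 1.0 (fully open).
Only numpy, scipy, OpenCV 4.12 (cv2) and the standard library are available. Lean on these libraries where they do the work, as an engineer would, in place of code of your own. Each camera call takes 0.05 s, during which the arm holds its last target.

TASK

Get the empty square glass bottle ready for the autoclave: stand it gently, upright and fully down, in the tray bay marked by the yellow tag, with its white writing panel facing the tag, and only then screw its blue cap down clockwise until it bottoms out and back it off a quarter turn so that it can vent. Finish while still holding the cap there between the fingers, so that I can tape it, and leave everything else on the bench undisturbed.

Things in the scene. Friction and masses are not known exactly. Their poses are not given: they have to be found in the camera images.
- bottle: The empty square bottle of clear glass, loose, standing on the bench at the start, about 0.26 kg. Body 64 x 64 mm square, straight-sided up to 88 mm, then a short round shoulder and a neck of 39 mm diameter; with the cap it is 126 to 128 mm high. Origin: centre of its underside. Its z axis points up; its +x axis points out of the face that bears the white writing panel.
- panel (a point): Centre of the bottle's white writing panel (40 mm wide, 50 mm high, printed on the glass), 32 mm from the bottle's axis along the bottle's +x and 47 mm above its underside.
- cap: The bottle's blue ribbed screw cap, 54 mm diameter, 25 mm high, plastic, with a white tick line on its top from the middle to the rim. It is already started on the bottle's thread and cannot come off. Origin: on the axis at the cap's lower edge, 100 mm above the bottle's underside when fully screwed down; its z axis points up, its +x axis runs along the tick line.
- cap_thread (a joint): How far the cap is unscrewed, in rad: 0 is bottomed out (a hard stop), positive is unscrewed, that is counter-clockwise seen from above (right-hand thread, 4 mm rise a turn, a light drag of 0.04 N m, stays where it is left). Starts between 2.0 and 3.6 rad; range 0 to 6. A quarter turn is 1.57 rad.
- tray: Stainless autoclave tray, fixed to the bench, low, 86 x 242 mm over its flared rims, with three square bays in a row along its y axis, 78 mm apart; each bay is 68 x 68 mm inside. Walls 26 mm high, flared rims as lead-ins up to 36 mm; floor 4 mm above the bench. Origin: underside of the tray below the middle bay. The marked bay is at its y = -78 mm; a finished, taped bottle stands in the bay at y = +78 mm; the middle bay is empty. The yellow tag is on the +x side.
- bay (a point): Centre of the floor of the marked bay, 4 mm above the bench: the bottle's origin belongs here. Its axes are those of the tray; +x points to the yellow tag.
- bay_tag (a point): The yellow tag, 34 mm wide, folded over the rim of the marked bay, 40 mm from the bay's centre along the tray's +x, 35 mm above the bench.
- taped_bottle: Bystander: the same kind of bottle, its cap 1 mm from bottomed and taped, in the tray's end bay; not to be disturbed. Origin: centre of its underside.
- beaker: Bystander: clear glass beaker, 74 mm diameter, 92 mm high. Origin: centre of its underside.
- spare_cap: Bystander: a loose blue cap of the same kind (54 mm diameter, 25 mm high) lying on the bench. Origin: centre of its underside.
- tape: Bystander: black tape dispenser with a cream roll, 140 x 58 mm, 101 mm high. Origin: centre of its underside.
- tip_box: Bystander: blue box of pipette tips with a clear lid, 124 x 84 mm, 71 mm high. Origin: centre of its underside.
- vial_rack: Bystander: grey rack of small vials, 85 x 175 mm, 61 mm high. Origin: centre of its underside.
- wash_bottle: Bystander: white wash bottle with a red cap and bent spout, 72 mm diameter, about 195 mm high with its spout. Origin: centre of its underside.

How it is judged (in metres and radians):
On the way, in this order (a step that is already met when the one before it is completed fails the run):
1. the bottle stands fully down and upright in the marked bay, its writing panel facing the yellow tag, its cap still unscrewed (horizontal distance between bottle and bay below 0.006 m and z of bottle in the frame of bay below 0.003 m and angle between bottle's own z axis and vertical below 0.06 rad and x of panel in the frame of bay above 0.026 m and linear speed of bottle below 0.05 m/s), for 0.2 s.
2. with the bottle in its bay, the cap is screwed down until it bottoms out (value of joint cap_thread below 0.06 rad and horizontal distance between bottle and bay below 0.006 m and z of bottle in the frame of bay below 0.003 m), for 0.1 s.
At the end, for the whole second after the job is handed in: The cap, once bottomed out, is 70 to 110 degrees back from its stop and still gripped (over 2 N). The bottle is at rest in the marked bay: within 6 mm of its centre, 3 mm of its floor and 0.06 rad of upright, writing panel facing the yellow tag (value of joint cap_thread between 1.22 and 1.92 rad and contact force between the fingers and cap above 2 N and horizontal distance between bottle and bay below 0.006 m and z of bottle in the frame of bay below 0.003 m and angle between bottle's own z axis and vertical below 0.06 rad and x of panel in the frame of bay above 0.026 m and linear speed of bottle below 0.03 m/s); the arm keeps its last pose, push and grip.
It fails at once if the bottle is dropped into the tray (faster than 0.45 m/s, a fall of some 10 mm) instead of being stood in gently (linear speed of bottle above 0.45 m/s and horizontal distance between bottle and bay below 0.05 m and z of bottle in the frame of bay below 0.04 m).
It fails at once if a bystander is shifted by more than 25 mm or tipped (distance of any of taped_bottle, beaker, spare_cap, tape, tip_box, vial_rack, wash_bottle from where it was at the start of the episode above 0.025 m or angle between any of taped_bottle, beaker, wash_bottle's own z axis and vertical above 0.3 rad).
It also fails if it takes over 64 s, if anything falls off the work surface, if the arm or the gripper's body presses on something with over 40 N, if the wrist force passes 120 N, or if a joint passes its speed limit or range.

## Working session

There is one attempt and no reset: what is moved stays moved. The work goes in short steps, Python scripts to look and compute and a tool call to move; the robot and the scene stay as the last step left them, time stands still between calls to the robot, and variables do not carry over. Pictures are saved under pics/ and viewed, and the job is handed in when it is done.

Besides the shell and the picture viewer there is one more tool, called after "Call:" as name(argument=value, ...) on one line, values as JSON. arm_command: Moves the arm, as the interface text tells. Its arguments: {"type":"object","properties":{"motion":{"type":"array","items":{"type":"number"}}},"required":["motion"]}

```bash
ls; mkdir -p pics
cat > h.py <<'E'
import numpy as np, cv2
from cell import env
from scipy.spatial.transform import Rotation as R
def save(name,fn):
    p,d=env.read_camera(name); cv2.imwrite('pics/'+fn,p[:,:,::-1]); return p,d
def ray(cal,u,v,fish=False):
    x=(u-cal['cx'])/cal['fx'];y=(v-cal['cy'])/cal['fy']
    if fish:
        r=np.hypot(x,y); s=np.sin(r)/r if r>1e-9 else 1; d=np.array([x*s,y*s,np.cos(r)])
    else: d=np.array([x,y,1.])
    T=np.array(cal['cam_to_world']); return T[:3,3],T[:3,:3]@d
def atz(cal,u,v,z,fish=False):
    o,d=ray(cal,u,v,fish); return o+d*(z-o[2])/d[2]
def proj(cal,P):
    T=np.array(cal['cam_to_world']); q=T[:3,:3].T@(np.array(P)-T[:3,3]); return [cal['fx']*q[0]/q[2]+cal['cx'],cal['fy']*q[1]/q[2]+cal['cy']]
E
python3 - <<'E'
from h import *
print(env.state())
for c in ('scene','top','wrist'):
    save(c,c+'0.png'); k=env.calibration(c); print(c,k['fx'],k['cx'],k['cy'],np.round(k['cam_to_world'],3).tolist())
E
```

```text
pics
{'t': 0.0, 'joints': array([ 1.17340567e+00,  4.91538929e-01,  1.55946763e+00,  5.11171804e-06,
        1.09170289e+00, -1.05631561e-01]), 'qvel': array([ 0.00221423, -0.00132909,  0.0020785 , -0.00097964,  0.00057574,
       -0.00055298]), 'tau': array([ 1.71371516e-05, -6.12654734e+01, -2.58165944e+01,  6.92673004e-02,
        4.82658797e-02, -1.25257079e-04]), 'eef_pos': array([179.67044327, 598.35272738, 214.06830911]), 'tcp_rot': array([-3.14147040e+00,  1.11008963e-03,  1.27903494e+00]), 'ft_force': array([ 0.01675436, -0.58333076,  0.1690417 ]), 'moment': array([-0.00203973,  0.01086806, -0.00547035]), 'opening': 1.0039306826010694}
scene 387.65561504574913 316.16463989557684 199.35821008757105 [[-0.466, 0.478, -0.745, 1571.223], [0.885, 0.243, -0.397, 501.806], [-0.009, -0.844, -0.536, 807.167], [0.0, 0.0, 0.0, 1.0]]
top 387.09981862706843 320.7197497161433 199.50535179228262 [[-0.004, -0.991, 0.131, 432.919], [-1.0, 0.003, -0.011, -12.133], [0.01, -0.131, -0.991, 1309.548], [0.0, 0.0, 0.0, 1.0]]
wrist 309.70691628693146 318.4938906385993 196.1338117503019 [[0.288, 0.927, 0.238, 113.332], [0.958, -0.279, -0.073, 617.296], [-0.001, 0.249, -0.968, 383.951], [0.0, 0.0, 0.0, 1.0]]
```

View pics/scene0.png

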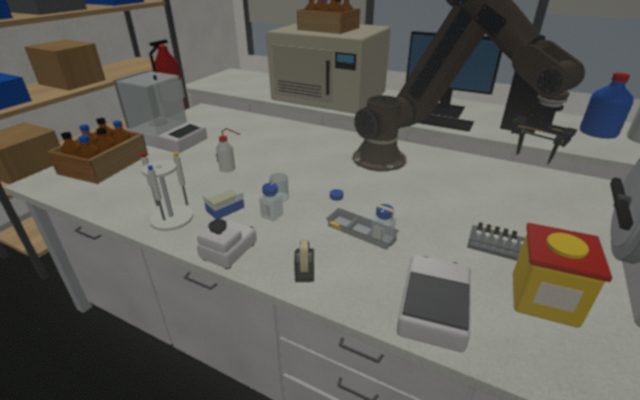

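View pics/top0.png

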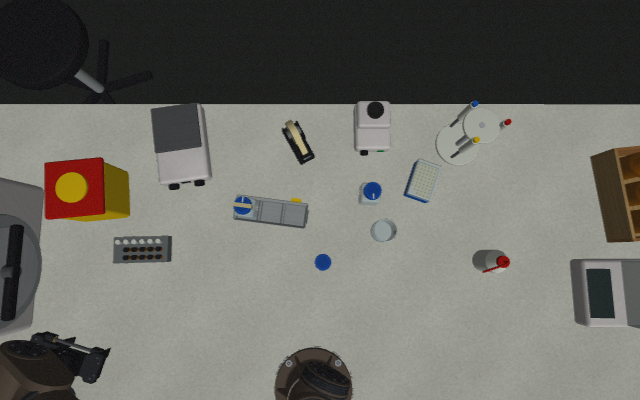

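View pics/wrist0.png

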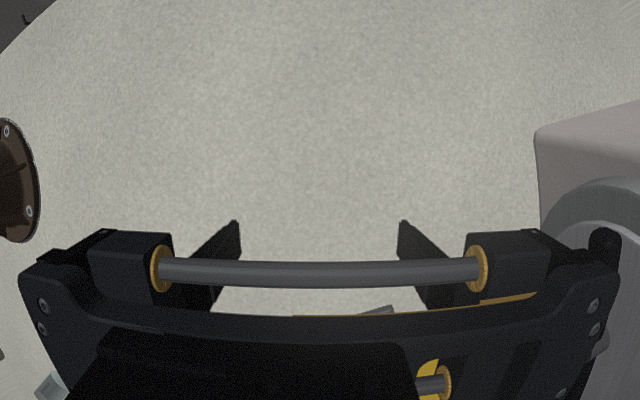

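Run:
```python
from h import *
p,d=save('top','t1.png'); k=env.calibration('top')
cv2.imwrite('pics/t1z.png',cv2.resize(p[150:280,220:450],None,fx=3.4,fy=3.4,interpolation=cv2.INTER_CUBIC)[:,:,::-1])
for l,z in (('bottle',0),('cap',105),('bay',4),('bay_tag',35),('tray',0),('panel',47),('taped_bottle',4),('beaker',0),('spare_cap',0),('tip_box',0)):
    for r in env.spot_point('top',l)[:3]:
        u,v=r['location']; print('T',l,round(r['confidence'],2),np.round([u,v],1),np.round(atz(k,u,v,z),1), d[int(v),int(u)])
p,d=save('scene','s1.png'); k=env.calibration('scene')
cv2.imwrite('pics/s1z.png',cv2.resize(p[160:290,190:410],None,fx=3.6,fy=3.6,interpolation=cv2.INTER_CUBIC)[:,:,::-1])
for l,z in (('bottle',0),('cap',105),('bay',4),('bay_tag',35),('tray',0),('panel',47),('taped_bottle',4),('beaker',0),('spare_cap',0),('tip_box',0)):
    for r in env.spot_point('scene',l)[:3]:
        u,v=r['location']; print('S',l,round(r['confidence'],2),np.round([u,v],1),np.round(atz(k,u,v,z),1))
```

```text
T bottle 0.68 [366.  195.4] [ 619.9 -181.4    0. ] 1196.2059
T cap 0.66 [371.7 189.6] [ 623.4 -186.2  105. ] 1194.755
T bay 0.87 [294.6 213.1] [559.5  62.2   4. ] 1311.459
T bay 0.18 [272.6 214.1] [556.4 136.5   4. ] 1314.1581
T bay_tag 0.81 [293.8 200. ] [600.2  63.3  35. ] 1279.096
T bay_tag 0.23 [292.9 215.5] [548.6  66.   35. ] 1310.4841
T tray 0.58 [273.  211.9] [564.2 135.7   0. ] 1310.6497
T panel 0.8 [370.8 181.6] [ 659.4 -192.2   47. ] 1330.8629
T beaker 0.96 [377.7 233.2] [ 490.8 -218.5    0. ] 1308.1642
T spare_cap 0.49 [322.4 265.2] [385.  -31.1   0. ] 1268.315
T spare_cap 0.49 [370.1 184. ] [ 659.5 -196.3    0. ] 1204.322
T tip_box 0.87 [416.9 183.1] [ 662.2 -357.6    0. ] 1260.2235
S bottle 0.76 [274.6 215.4] [ 615.5 -180.5    0. ]
S bottle 0.49 [221.4 210.3] [ 677.8 -375.9    0. ]
S bay 0.94 [342.9 221.4] [541.4  59.1   4. ]
S bay_tag 0.47 [382.4 236.2] [597.7 223.3  35. ]
S tray 0.6 [362.4 231.6] [560.4 141.1   0. ]
S tray 0.32 [270.  191.8] [ 484.  -287.7    0. ]
S panel 0.93 [269.2 209.2] [ 647.5 -178.7   47. ]
S taped_bottle 0.7 [381.6 242.3] [590.6 220.7   4. ]
S taped_bottle 0.24 [344.2 225. ] [559.  72.   4.]
S beaker 0.87 [278.3 200.5] [ 523.8 -223.     0. ]
S spare_cap 0.57 [336.6 195.2] [386.2 -38.5   0. ]
S spare_cap 0.41 [305.1 265.2] [798.4  48.9   0. ]
S tip_box 0.94 [224.3 210.7] [ 675.  -364.5    0. ]
```

View pics/t1z.png

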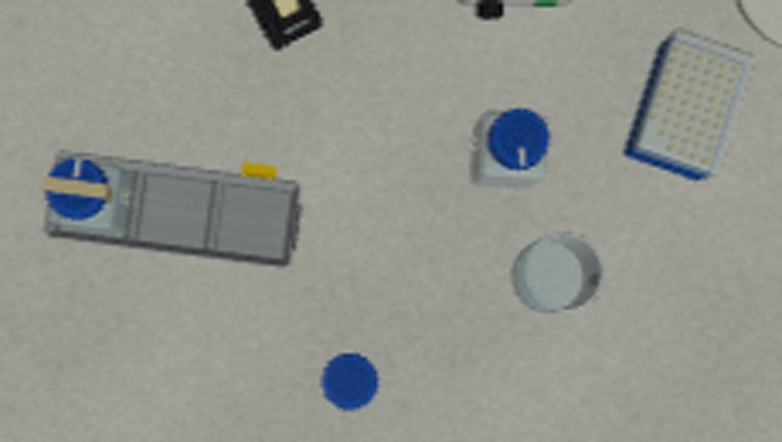

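View pics/s1z.png

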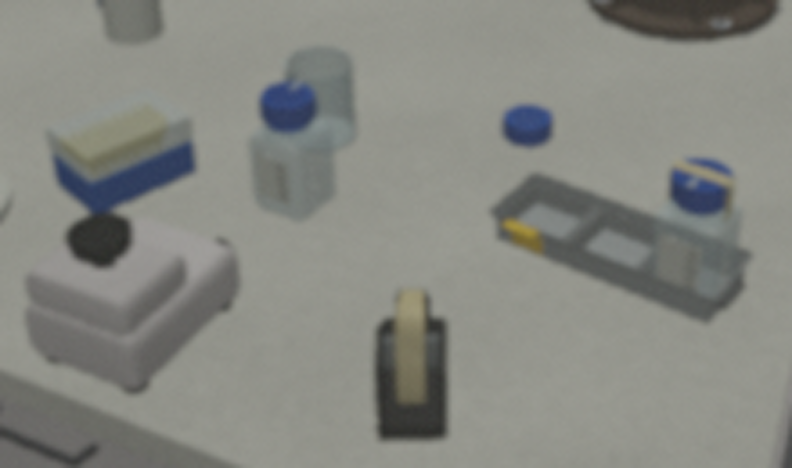

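Call:
arm_command(motion=[1,-50,80,-46,0,0,-11,1,-375,614,-46,0,0,-11,1,-375,614,-46,0,0,-11,1,-375,614,-46,0,0,-11,1,-375,614,-46,0,0,-11,1,-375,614,-46,0,0,-11,1,-375,614,-46,0,0,-11,1,-375,614,-46,0,0,-11,1,-375,614,-46,0,0,-11,1,-375,614,-46,0,0,-11,1,-375,614,-46,0,0,-11,1,-375,614,-46,0,0,-11,1,-375,614,-46,0,0,-11,1,-375,614,-46,0,0,-11,1,-375,614,-46,0,0,-11,1,-375,614,-46,0,0,-11,1,-375,614,-46,0,0,-11,1,-375,614,-46,0,0,-11,1,-375,614,-46,0,0,-11,1,-375,614,-46,0,0,-11])

```text
t: 3.25
eef_pos: [659.5, 63.7, 261.0]
tcp_rot: [3.141, -0.0, 1.472]
ft_force: [0.1, -0.7, -0.1]
opening: 1.0
```

Run:
```python
from h import *
s=env.state();print(s['eef_pos'],s['tcp_rot'],s['joints'])
k=env.calibration('wrist');np.save('k1.npy',k)
p,d=save('wrist','w1.png');np.save('p1.npy',p);np.save('d1.npy',d)
for l,z in (('bay',4),('bay_tag',35),('tray',0),('taped_bottle',4)):
    for r in env.spot_point('wrist',l)[:2]:
        u,v=r['location']; print(l,round(r['confidence'],2),np.round([u,v],1),np.round(atz(k,u,v,z,True),1), d[int(v),int(u)])
```

```text
[659.52495454  63.73071477 260.98680315] [ 3.14124012e+00 -1.34669929e-04  1.47219740e+00] [-3.33114326e-03  5.08197606e-01  1.39936683e+00  1.06520953e-04
  1.23366447e+00 -1.47556373e+00]
bay 0.8 [309.4  93.1] [554.9  60.2   4. ] 404.20532
bay_tag 0.93 [307.5 125.3] [598.2  54.3  35. ] 383.37415
tray 0.96 [368.2  94.2] [562.9 140.8   0. ] 405.02914
taped_bottle 0.77 [423.3  98.2] [572.5 219.3   4. ] 319.47958
taped_bottle 0.65 [140.7 187.4] [ 657.5 -221.9    4. ] 351.24527
```

View pics/w1.png

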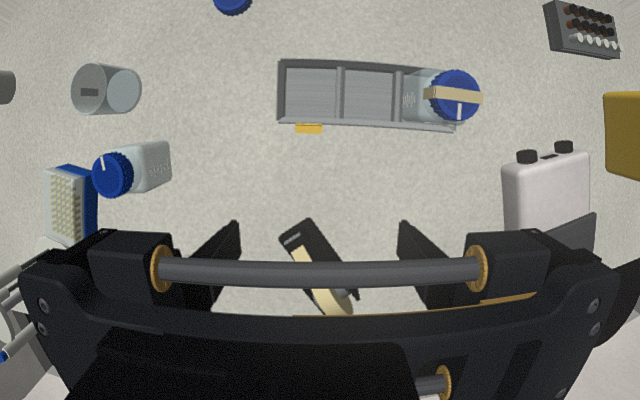

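```bash
cat >> h.py <<'E'
def cloud(k,d):
    v,u=np.mgrid[0:400,0:640]; x=(u-k['cx'])/k['fx'];y=(v-k['cy'])/k['fy']; r=np.hypot(x,y)+1e-9
    s=np.tan(r)/r; P=np.stack([x*s*d,y*s*d,d],-1); T=np.array(k['cam_to_world']); return P@T[:3,:3].T+T[:3,3]
E
python3 - <<'E'
from h import *
k=np.load('k1.npy',allow_pickle=True).item();p=np.load('p1.npy');d=np.load('d1.npy')
C=cloud(k,d)
# tray points
m=(C[...,0]>480)&(C[...,0]<640)&(C[...,1]>-10)&(C[...,1]<170)&(d>0)
z=C[...,2]
b=m&(abs(z)<3); print('bench z', np.median(z[m&(z<2)]))
hi=m&(z>22)&(z<45)
pts=C[hi][:,:2]; print(len(pts), np.percentile(z[hi],[5,50,95]), pts.min(0),pts.max(0))
r=cv2.minAreaRect(pts.astype(np.float32));print(r)
fl=m&(z>2)&(z<7)
# ortho
W=np.zeros((170,260,3),np.uint8); 
img=p.copy()
xs=np.arange(640,470,-1.0); ys=np.arange(250,-10,-1.0)
T=np.array(k['cam_to_world'])
for zz in (4,36):
    Y,X=np.meshgrid(ys,xs); Q=np.stack([X,Y,np.full_like(X,zz)],-1); q=(Q-T[:3,3])@T[:3,:3]
    rr=np.hypot(q[...,0],q[...,1]); th=np.arctan2(rr,q[...,2]); u=k['cx']+k['fx']*th*q[...,0]/rr; v=k['cy']+k['fy']*th*q[...,1]/rr
    o=cv2.remap(p,u.astype(np.float32),v.astype(np.float32),cv2.INTER_CUBIC)
    o=cv2.resize(o,None,fx=3,fy=3)
    for i in range(0,260,20): cv2.putText(o,str(250-i),(i*3,8),0,.3,(255,0,0)); cv2.line(o,(i*3,10),(i*3,14),(255,0,0))
    for i in range(10,170,20): cv2.putText(o,str(640-i),(0,i*3),0,.3,(255,0,0))
    cv2.imwrite(f'pics/o{zz}.png',o[:,:,::-1])
E
```

```text
bench z -0.30531880715187754
2848 [26.10776216 31.40262582 36.30571427] [506.2205632   13.78964472] [611.3117441  169.98953753]
((564.1124267578125, 95.92752838134766), (158.37356567382812, 97.90032958984375), 82.40003967285156)
```

View pics/o4.png

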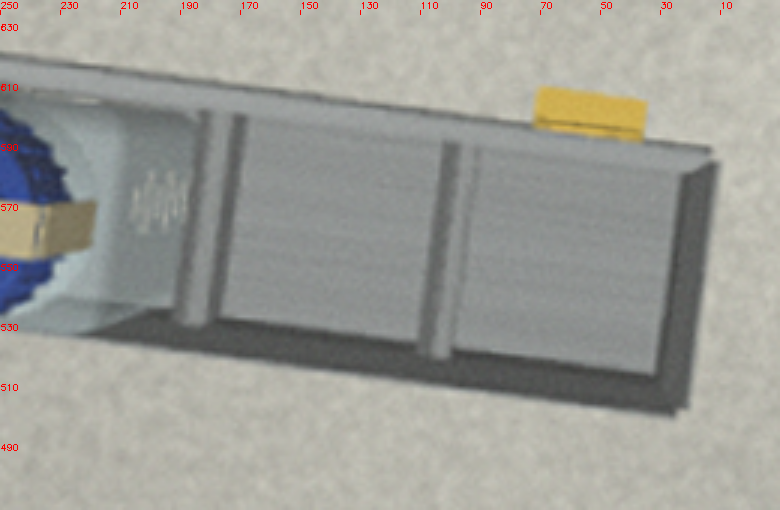

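View pics/o36.png

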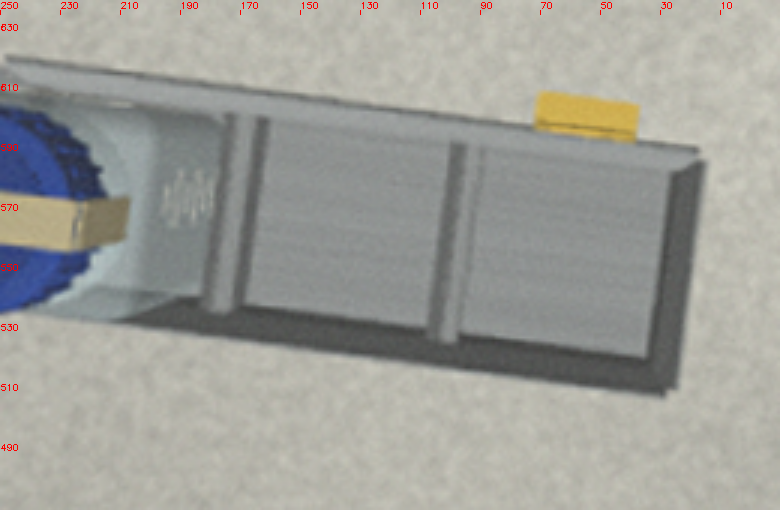

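Call:
arm_command(motion=[1,-5,-30,90,0,0,0,1,-5,-30,90,0,0,0,1,-5,-30,90,0,0,0,1,-5,-30,90,0,0,0,1,-5,-30,90,0,0,0])

```text
t: 4.0
eef_pos: [631.4, 60.8, 173.1]
tcp_rot: [3.138, -0.0, 1.471]
ft_force: [0.6, -0.7, 0.3]
opening: 1.002
```

```bash
cat >> h.py <<'E'
def ortho(k,p,x0,x1,y0,y1,zz,sc,fn):
    xs=np.arange(x1,x0,-1/sc); ys=np.arange(y1,y0,-1/sc); T=np.array(k['cam_to_world'])
    Y,X=np.meshgrid(ys,xs); Q=np.stack([X,Y,np.full_like(X,zz)],-1); q=(Q-T[:3,3])@T[:3,:3]
    rr=np.hypot(q[...,0],q[...,1]); th=np.arctan2(rr,q[...,2]); u=k['cx']+k['fx']*th*q[...,0]/rr; v=k['cy']+k['fy']*th*q[...,1]/rr
    o=cv2.remap(p,u.astype(np.float32),v.astype(np.float32),cv2.INTER_CUBIC)
    for y in range(int(np.ceil(y0/20)*20),int(y1),20): c=int((y1-y)*sc); cv2.putText(o,str(y),(c,8),0,.3,(255,0,0)); cv2.line(o,(c,10),(c,14),(255,0,0))
    for x in range(int(np.ceil(x0/20)*20),int(x1),20): c=int((x1-x)*sc); cv2.putText(o,str(x),(4,c),0,.3,(255,0,0)); cv2.line(o,(0,c),(4,c),(255,0,0))
    cv2.imwrite('pics/'+fn,o[:,:,::-1])
E
python3 - <<'E'
from h import *
s=env.state();print(s['eef_pos'],s['tcp_rot'])
k=env.calibration('wrist');np.save('k2.npy',k)
p,d=save('wrist','w2.png');np.save('p2.npy',p);np.save('d2.npy',d)
for l,z in (('bay',4),('bay_tag',35),('tray',0),('taped_bottle',4)):
    for r in env.spot_point('wrist',l)[:1]:
        u,v=r['location']; print(l,round(r['confidence'],2),np.round([u,v],1),np.round(atz(k,u,v,z,True),1), d[int(v),int(u)])
ortho(k,p,490,620,0,150,36,5,'q36.png')
ortho(k,p,490,620,0,150,4,5,'q4.png')
E
```

```text
[631.44837261  60.82347757 173.08359543] [ 3.13768648e+00 -4.18514650e-04  1.47095442e+00]
bay 0.73 [322.8 305.5] [797.1  48.3   4. ] 371.44714
bay_tag 0.88 [309.5 151.8] [595.4  54.   35. ] 305.79227
tray 0.68 [385.5 111.4] [561.6 141.1   0. ] 325.16382
taped_bottle 0.64 [452.3 119.4] [574.3 220.    4. ] 250.81172
```

View pics/q36.png

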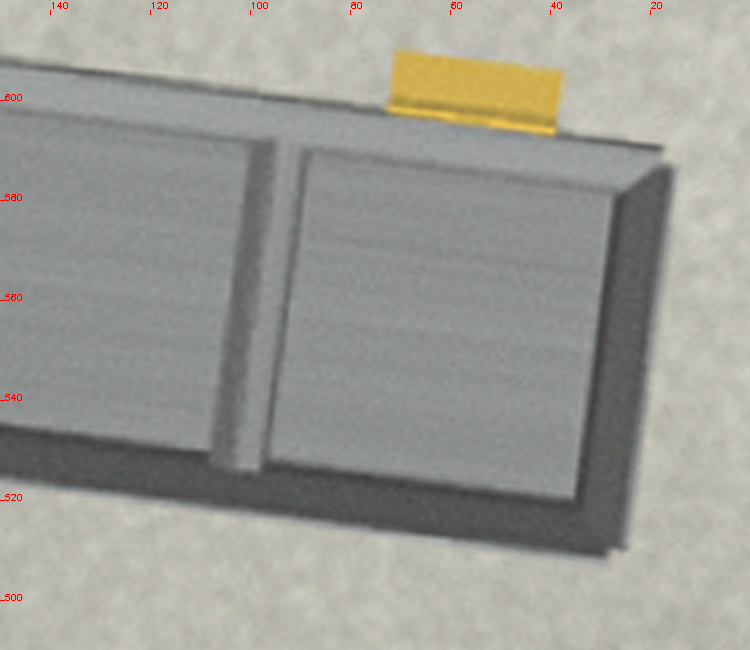

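View pics/q4.png

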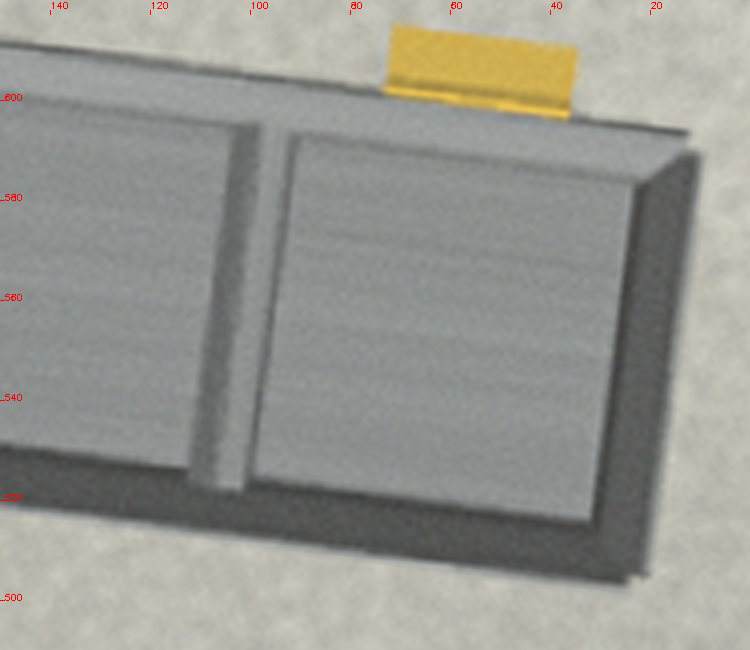

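Call:
arm_command(motion=[1,-238,93,-27,0,0,0,1,-238,93,-27,0,0,0,1,-238,93,-27,0,0,0,1,-238,93,-27,0,0,0,1,-238,93,-27,0,0,0,1,-238,93,-27,0,0,0,1,-238,93,-27,0,0,0,1,-238,93,-27,0,0,0,1,-238,93,-27,0,0,0])

```text
t: 5.15
eef_pos: [698.3, -183.6, 197.8]
tcp_rot: [-3.141, -0.0, 1.473]
ft_force: [-0.8, -0.9, 0.5]
opening: 0.997
```

Run:
```python
from h import *
s=env.state();print(s['eef_pos'],s['tcp_rot'])
k=env.calibration('wrist');np.save('k3.npy',k);print(np.array(k['cam_to_world'])[:3,3])
p,d=save('wrist','w3.png');np.save('p3.npy',p);np.save('d3.npy',d)
for l,z in (('bottle',0),('panel',47),('cap',102),('beaker',0),('tip_box',0)):
    for r in env.spot_point('wrist',l)[:1]:
        u,v=r['location']; print(l,round(r['confidence'],2),np.round([u,v],1),np.round(atz(k,u,v,z,True),1), d[int(v),int(u)])
for r in env.silhouettes('wrist','cap')[:1]:
    ys,xs=np.nonzero(r['region']); C=cloud(k,d); print('cap',r['confidence'],len(xs)); P=C[r['region']&(d>0)]; t=np.percentile(P[:,2],90); print('top z',t); Q=P[P[:,2]>t-3]; print((Q.min(0)+Q.max(0))/2, Q.max(0)-Q.min(0), cv2.minEnclosingCircle(Q[:,:2].astype(np.float32)))
ortho(k,p,560,690,-260,-110,0,5,'b0.png')
ortho(k,p,560,690,-260,-110,88,5,'b88.png')
```

```text
[ 698.30283252 -183.55442361  197.77280491] [-3.14138100e+00 -3.01855232e-04  1.47255195e+00]
[ 629.29827766 -178.08171638  367.52622376]
bottle 0.81 [310.6 110.8] [ 619.6 -186.6    0. ] 231.51317
panel 0.78 [306.6 140.6] [ 651.1 -192.7   47. ] 237.64624
cap 0.61 [576.6  76.1] [589.  112.4 102. ] 299.61703
beaker 0.8 [262.5  22.5] [ 503.5 -233.     0. ] 243.25296
tip_box 0.77 [172.4 166. ] [ 664.5 -371.8    0. ] 297.4656
cap 0.97 3664
top z 128.1203562187994
[ 619.81012553 -187.60344387  127.46800102] [53.14097086 52.24422163  4.69082225] ((619.8987426757812, -187.7277374267578), 26.76259994506836)
```

View pics/w3.png

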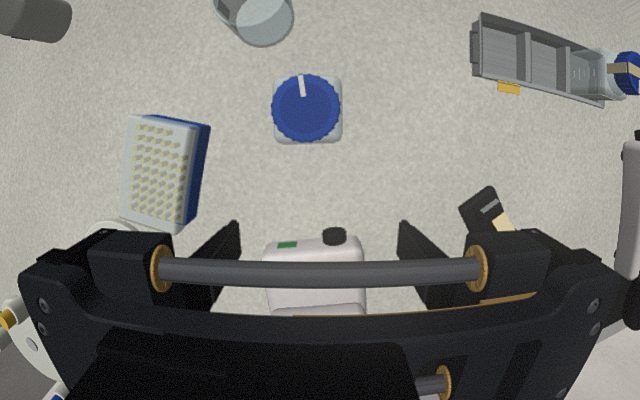

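View pics/b0.png

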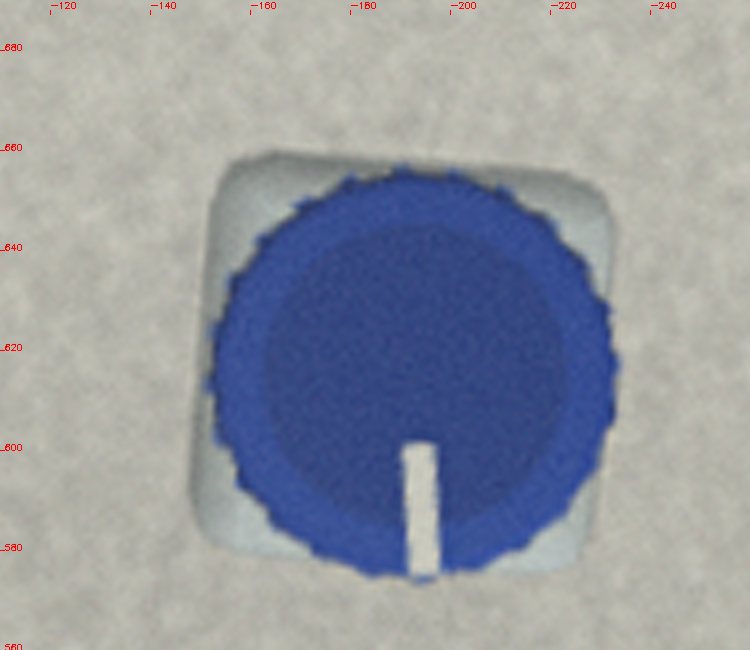

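View pics/b88.png

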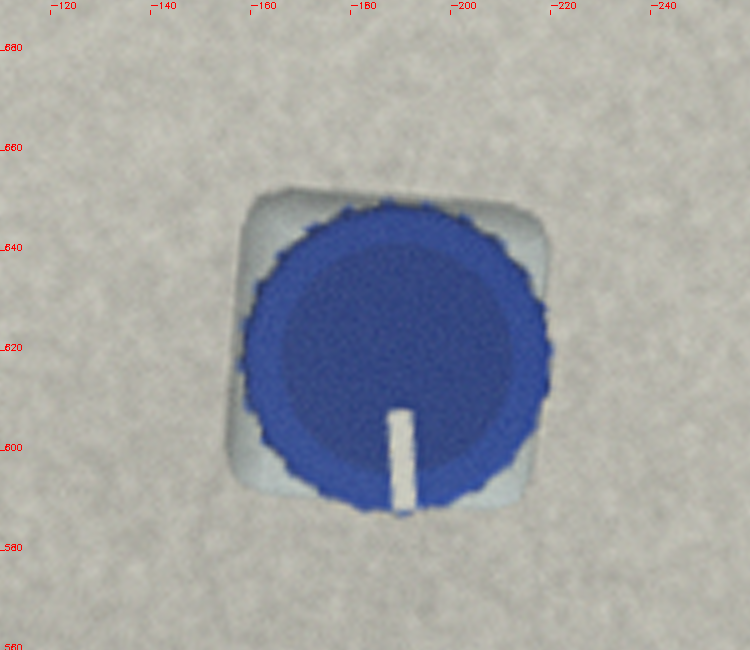

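Call:
arm_command(motion=[1,-12,-77.5,0,0,0,-1,1,-12,-77.5,0,0,0,-1,1,-12,-77.5,0,0,0,-1,1,-12,-77.5,0,0,0,-1,1,-12,-77.5,40,0,0,-1,1,-12,-77.5,75,0,0,-1,1,-12,-77.5,105,0,0,-1,1,-12,-77.5,130,0,0,-1,1,-12,-77.5,140,0,0,-1,1,-12,-77.5,140,0,0,-1,1,-12,-77.5,140,0,0,-1])

```text
t: 6.6
eef_pos: [621.0, -189.6, 58.5]
tcp_rot: [3.14, 0.0, 1.489]
ft_force: [-1.1, 0.2, 0.4]
opening: 1.003
```

Run:
```python
from h import *
s=env.state();print(s['eef_pos'],s['tcp_rot'],s['ft_force'])
save('wrist','w4.png')
```

```text
[ 620.95790682 -189.61810152   58.45422988] [3.14035259e+00 2.69550858e-04 1.48852803e+00] [-1.07538469  0.23727989  0.43265033]
```

View pics/w4.png

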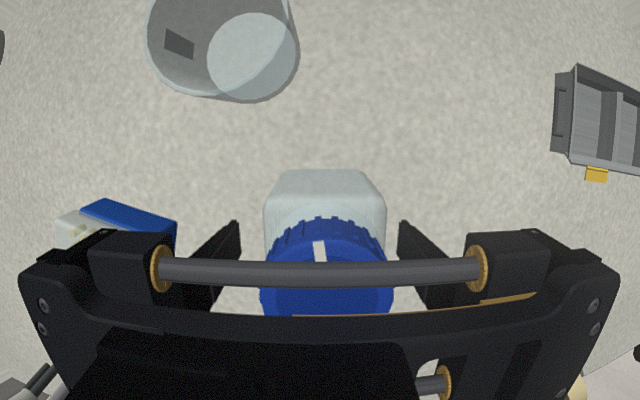

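Call:
arm_command(motion=[-1,0,0,0,0,0,0,-1,0,0,0,0,0,0,-1,0,0,0,0,0,0,-1,0,0,0,0,0,0,-1,0,0,0,0,0,0,-1,0,0,0,0,0,0,-1,0,0,0,0,0,0,-1,0,0,0,0,0,0,-1,0,0,0,0,0,0,-1,0,0,0,0,0,0])

```text
t: 7.65
eef_pos: [620.2, -189.3, 57.9]
tcp_rot: [3.141, -0.0, 1.488]
ft_force: [-0.7, 3.3, 4.6]
opening: 0.669
```

Call:
arm_command(motion=[-1,0,0,-8,0,0,0,-1,0,0,-25,0,0,0,-1,0,0,-50,0,0,0,-1,0,0,-70,0,0,0,-1,0,0,-80,0,0,0,-1,0,0,-80,0,0,0,-1,0,0,-80,0,0,0,-1,0,0,-80,0,0,0])

```text
t: 8.45
eef_pos: [619.6, -189.3, 136.4]
tcp_rot: [-3.14, -0.001, 1.488]
ft_force: [0.7, -0.5, -3.4]
opening: 0.671
```

Run:
```python
from h import *
s=env.state();print(s['eef_pos'],s['tcp_rot'],s['ft_force'],s['opening'])
p,d=save('scene','s2.png')
cv2.imwrite('pics/s2z.png',cv2.resize(p[140:290,190:410],None,fx=3.6,fy=3.6,interpolation=cv2.INTER_CUBIC)[:,:,::-1])
```

```text
[ 619.61527787 -189.3042583   136.38052198] [-3.13977878e+00 -6.19728083e-04  1.48842904e+00] [ 0.6935434  -0.47942839 -3.40112978] 0.6707026261475106
```

View pics/s2z.png

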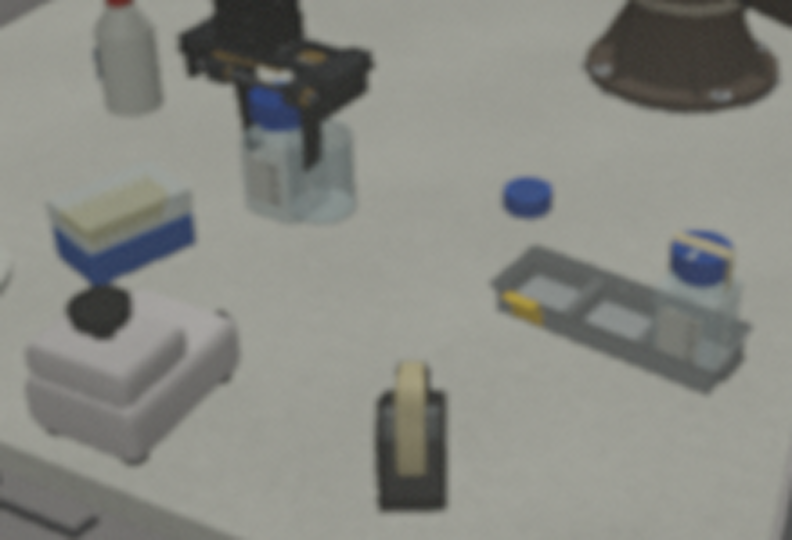

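Call:
arm_command(motion=[-1,24,-8,0,0,0,0,-1,56,-20,0,0,0,0,-1,92,-32,0,0,0,1,-1,130,-46,0,0,0,1.5,-1,168,-59,0,0,0,2,-1,204,-72,0,0,0,2.6,-1,232,-82,0,0,0,2.6,-1,243,-86,0,0,0,2.6,-1,243,-86,0,0,0,2.6,-1,243,-86,0,0,0,2.6,-1,243,-86,0,0,0,2.6])

```text
t: 9.6
eef_pos: [554.8, 58.6, 137.4]
tcp_rot: [-3.142, 0.0, 1.442]
ft_force: [-0.0, -1.0, -2.9]
opening: 0.673
```

Run:
```python
from h import *
for i in range(3):
    s=env.state();print(s['eef_pos'],s['tcp_rot'],s['ft_force'],s['opening']);save('wrist',f'w5{i}.png')
p,d=save('scene','s3.png')
cv2.imwrite('pics/s3z.png',cv2.resize(p[140:290,270:450],None,fx=4,fy=4,interpolation=cv2.INTER_CUBIC)[:,:,::-1])
```

```text
[554.80203931  58.64373674 137.42268893] [-3.14158777e+00  6.40246749e-05  1.44194238e+00] [-0.02391715 -0.98129825 -2.87037169] 0.6731449522866962
[554.74896335  58.62242328 137.45501485] [-3.14155150e+00  2.71811134e-05  1.44168092e+00] [ 0.60885463 -0.90909263 -2.45848307] 0.6754159516603605
[554.70408679  58.74099708 137.48602863] [-3.14157789e+00 -1.73286578e-05  1.44165242e+00] [-0.35824731  0.63105903 -3.17749218] 0.6717598369632574
```

View pics/s3z.png

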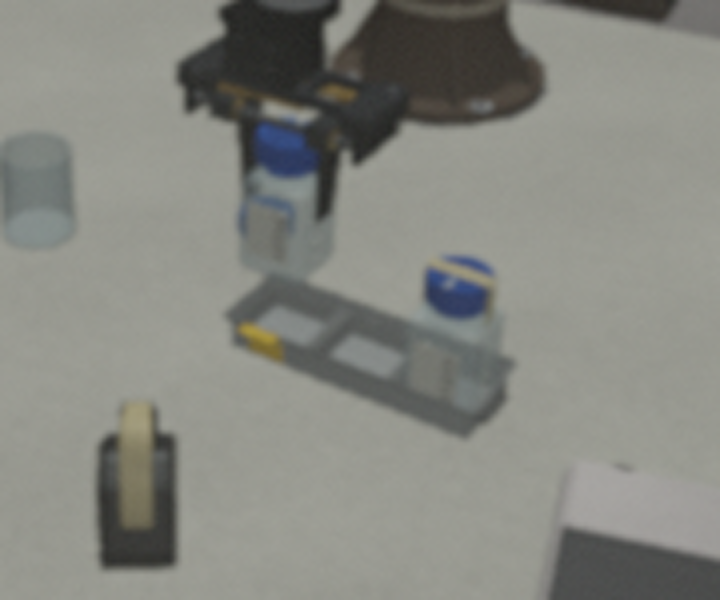

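View pics/w52.png

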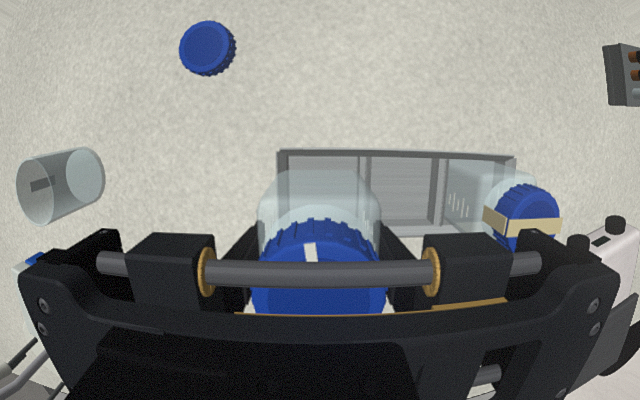

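Run:
```python
from h import *
k=env.calibration('wrist');p,d=env.read_camera('wrist')
s=env.state();print(s['eef_pos'],k['cam_to_world'][:3,3] if hasattr(k['cam_to_world'],'shape') else 0)
ortho(k,p,490,570,0,150,4,5,'c4.png')
```

```text
[554.54463971  59.18547487 137.56297737] [485.78228054  66.66284426 307.28119797]
```

View pics/c4.png

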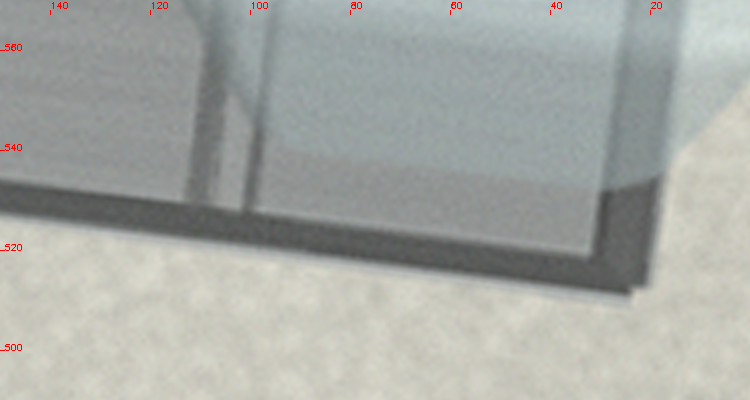

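Call:
arm_command(motion=[-1,1,0,15,0,0,0,-1,1,0,30,0,0,0,-1,1,0,38,0,0,0,-1,1,0,44,0,0,0,-1,1,0,50,0,0,0,-1,1,0,54,0,0,0,-1,1,0,58,0,0,0,-1,1,0,58,0,0,0,-1,1,0,58,0,0,0])

```text
t: 10.75
eef_pos: [554.5, 60.9, 79.7]
tcp_rot: [3.142, -0.0, 1.443]
ft_force: [1.4, 1.8, -2.7]
opening: 0.672
```

Call:
arm_command(motion=[-1,0,0,4,0,0,0,-1,0,0,8,0,0,0,-1,0,0,12,0,0,0,-1,0,0,15,0,0,0,-1,0,0,16,0,0,0,-1,0,0,16,0,0,0])

```text
t: 11.35
eef_pos: [554.4, 60.9, 63.3]
tcp_rot: [-3.141, -0.0, 1.443]
ft_force: [-0.0, 4.0, -3.5]
opening: 0.671
```

Call:
arm_command(motion=[-1,0,0,1,0,0,0,-1,0,0,2,0,0,0,-1,0,0,2.5,0,0,0,-1,0,0,2.5,0,0,0,-1,0,0,2.5,0,0,0])

```text
t: 11.85
eef_pos: [554.6, 60.9, 61.9]
tcp_rot: [3.141, -0.0, 1.443]
ft_force: [-0.9, 3.4, 6.8]
opening: 0.672
```

Call:
arm_command(motion=[0.5,0,0,0,0,0,0,1,0,0,0,0,0,0,1,0,0,0,0,0,0,1,0,0,0,0,0,0,1,0,0,0,0,0,0])

```text
t: 12.35
eef_pos: [554.5, 60.7, 61.0]
tcp_rot: [-3.141, -0.0, 1.443]
ft_force: [-0.1, 0.0, 0.0]
opening: 0.987
```

Run:
```python
from h import *
s=env.state();print(s['eef_pos'],s['tcp_rot'],s['ft_force'],s['opening'],s['joints'])
p,d=save('scene','s4.png')
cv2.imwrite('pics/s4z.png',cv2.resize(p[140:290,270:450],None,fx=4,fy=4,interpolation=cv2.INTER_CUBIC)[:,:,::-1])
```

```text
[554.50210965  60.73389501  61.04162896] [-3.14146216e+00 -2.95504721e-05  1.44308188e+00] [-0.08708568  0.00868622  0.00216951] 0.9869476937890157 [-9.34351483e-03  5.99889893e-01  1.86819277e+00  7.17414722e-05
  6.73636088e-01 -1.45248147e+00]
```

View pics/s4z.png

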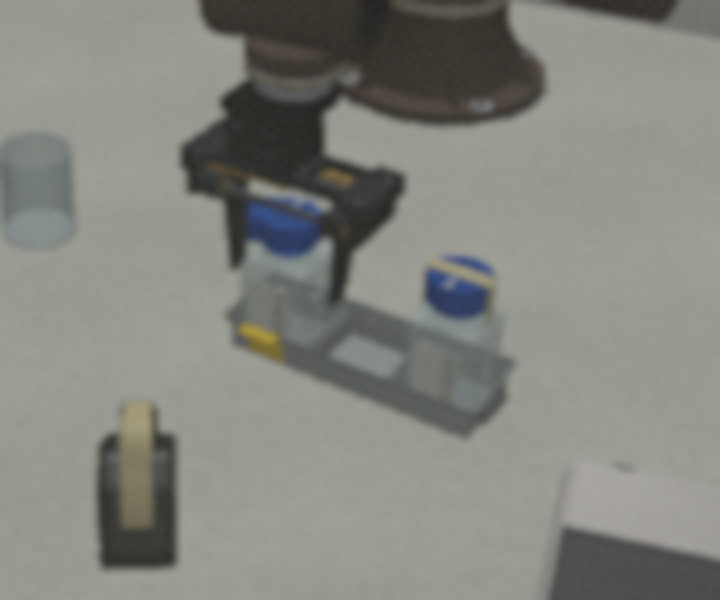

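Call:
arm_command(motion=[1,0,0,-15,0,0,0,1,0,0,-35,0,0,0,1,0,0,-42,0,0,-8,1,0,0,-42,0,0,-16,1,0,0,-42,0,0,-16,1,0,0,-42,0,0,-16,1,0,0,-42,0,0,-16])

```text
t: 13.1
eef_pos: [554.4, 60.8, 102.9]
tcp_rot: [-3.141, -0.0, 1.719]
ft_force: [-0.1, 0.0, 0.5]
opening: 0.995
```

Run:
```python
from h import *
s=env.state();print(s['eef_pos'],s['tcp_rot'],s['ft_force'],s['opening'],s['joints'])
k=env.calibration('wrist')
p,d=save('wrist','w6.png')
C=cloud(k,d)
m=(d>0)&(p[...,2]>p[...,0]*1.6+20)&(abs(C[...,0]-554)<40)&(abs(C[...,1]-60)<40)
print(m.sum(), np.percentile(C[m][:,2],[5,50,90,97]))
k=env.calibration('scene')
p,d=save('scene','s5.png')
for r in env.silhouettes('scene','cap')[:2]: print(r['confidence'],r['location'])
cv2.imwrite('pics/s5z.png',cv2.resize(p[140:290,270:450],None,fx=4,fy=4,interpolation=cv2.INTER_CUBIC)[:,:,::-1])
```

```text
[554.40671886  60.78202026 102.88765433] [-3.14115078e+00 -1.52018046e-04  1.71917198e+00] [-0.07114595  0.04698643  0.45573579] 0.9954341531382545 [-9.27590512e-03  5.36980767e-01  1.83890987e+00  1.16472917e-04
  7.66162283e-01 -1.72853187e+00]
5638 [117.36352578 130.7894401  131.80874453 132.24960056]
0.67 [341.5, 196.0]
```

View pics/w6.png

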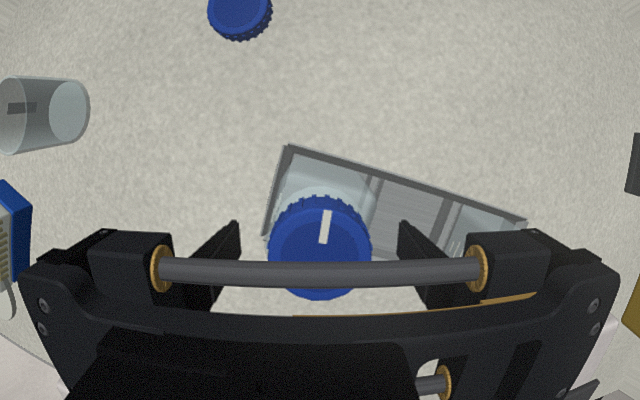

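View pics/s5z.png

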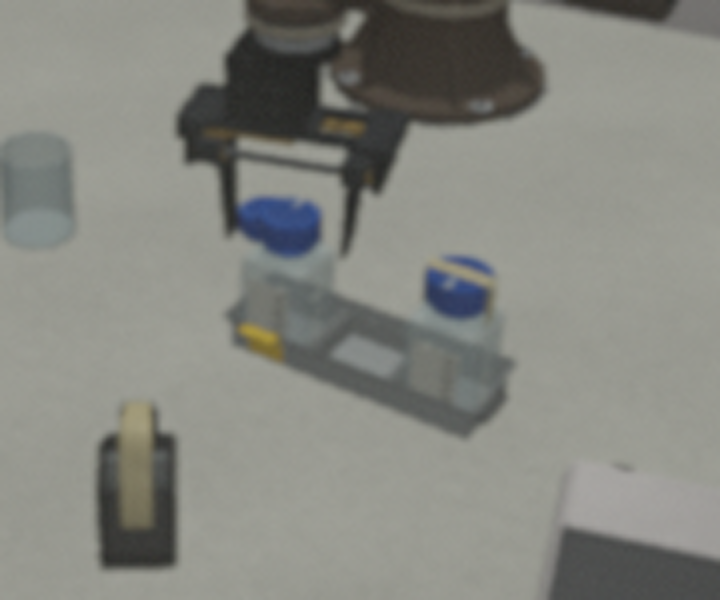

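Call:
arm_command(motion=[-1,0,0,0,0,0,0,-1,0,0,0,0,0,0,-1,0,0,0,0,0,0,-1,0,0,0,0,0,0,-1,0,0,0,0,0,0,-1,0,0,0,0,0,0,-1,0,0,0,0,0,0,-1,0,0,0,0,0,0,-1,0,0,0,0,0,0,-1,0,0,0,0,0,0])

```text
t: 14.25
eef_pos: [554.5, 60.9, 103.2]
tcp_rot: [3.141, -0.0, 1.722]
ft_force: [0.0, 0.9, -0.4]
opening: 0.563
```

Run:
```python
from h import *
s=env.state();print(s['eef_pos'],s['tcp_rot'],s['ft_force'],s['moment'],s['opening'],s['joints'])
```

```text
[554.52338041  60.85334434 103.15540304] [ 3.14149555e+00 -1.41629165e-04  1.72229829e+00] [ 0.01848655  0.85956168 -0.40949524] [ 0.26384883  0.07483433 -0.0426834 ] 0.5625084951940742 [-9.18180245e-03  5.36568521e-01  1.83875459e+00  2.24027472e-04
  7.66196361e-01 -1.73164150e+00]
```

Call:
arm_command(motion=[-1,0,0,0.1,0,0,6,-1,0,0,0.15,0,0,14,-1,0,0,0.25,0,0,22,-1,0,0,0.3,0,0,30,-1,0,0,0.4,0,0,38,-1,0,0,0.5,0,0,46,-1,0,0,0.6,0,0,54,-1,0,0,0.7,0,0,62,-1,0,0,0.8,0,0,70,-1,0,0,0.9,0,0,78,-1,0,0,1,0,0,86,-1,0,0,1,0,0,94,-1,0,0,1.1,0,0,102,-1,0,0,1.2,0,0,106,-1,0,0,1.2,0,0,106,-1,0,0,1.2,0,0,106])

```text
t: 15.85
eef_pos: [554.4, 60.7, 101.9]
tcp_rot: [3.142, 0.0, -0.126]
ft_force: [-1.5, 0.3, 0.2]
opening: 0.56
```

Run:
```python
from h import *
s=env.state();print(s['eef_pos'],s['tcp_rot'],s['ft_force'],s['moment'],s['opening'],s['joints'])
save('wrist','w7.png')
```

```text
[554.40661513  60.73543221 101.89707132] [ 3.14158561e+00  2.50309474e-04 -1.25501493e-01] [-1.46270918  0.25794368  0.1764737 ] [-0.00200939  0.32282226 -0.03876545] 0.5600356058030267 [-9.33118734e-03  5.38344723e-01  1.83983745e+00  3.18326527e-05
  7.63659916e-01  1.16147309e-01]
```

View pics/w7.png

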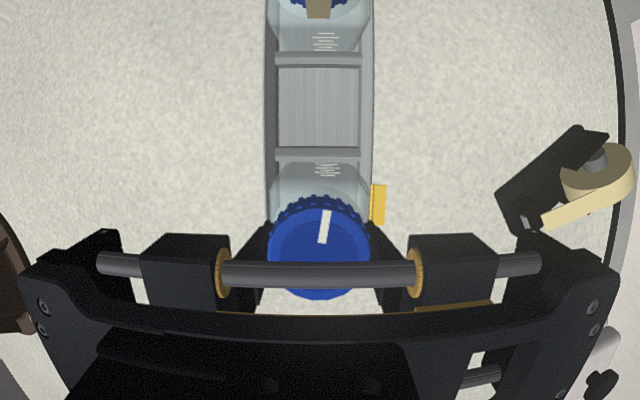

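Call:
arm_command(motion=[-1,0,0,0.1,0,0,6,-1,0,0,0.15,0,0,14,-1,0,0,0.25,0,0,22,-1,0,0,0.3,0,0,30,-1,0,0,0.4,0,0,38,-1,0,0,0.5,0,0,46,-1,0,0,0.6,0,0,54,-1,0,0,0.7,0,0,60,-1,0,0,0.7,0,0,60,-1,0,0,0.7,0,0,60])

```text
t: 16.9
eef_pos: [554.4, 60.7, 101.2]
tcp_rot: [3.141, -0.0, -1.171]
ft_force: [-1.6, 0.0, 2.3]
opening: 0.561
```

Run:
```python
from h import *
s=env.state();print(s['eef_pos'],s['tcp_rot'],s['ft_force'],s['moment'],s['opening'],s['joints'][5])
```

```text
[554.43340568  60.71657863 101.24491005] [ 3.14141380e+00 -5.26715085e-05 -1.17073237e+00] [-1.57370763  0.03829592  2.27538713] [0.06307687 0.54418085 0.01331863] 0.5612665392176311 1.16156228464775
```

Call:
arm_command(motion=[-1,0,0,0.05,0,0,4,-1,0,0,0.1,0,0,8,-1,0,0,0.1,0,0,12,-1,0,0,0.1,0,0,12])

```text
t: 17.3
eef_pos: [554.5, 60.7, 101.1]
tcp_rot: [-3.142, 0.0, -1.382]
ft_force: [-1.4, -0.3, 1.5]
opening: 0.564
```

Run:
```python
from h import *
s=env.state();print(s['eef_pos'],s['tcp_rot'],s['ft_force'],s['moment'],s['opening'],s['joints'][5])
```

```text
[554.51580535  60.72056223 101.14468686] [-3.14155226e+00  8.81147956e-07 -1.38247378e+00] [-1.3777356  -0.33471391  1.53787196] [-0.1138894   0.45143704 -0.00432926] 0.563969807535673 1.3731148510421871
```

Call:
arm_command(motion=[-1,0,0,0.05,0,0,3,-1,0,0,0.1,0,0,6,-1,0,0,0.1,0,0,9,-1,0,0,0.1,0,0,9])

```text
t: 17.7
eef_pos: [554.6, 60.7, 101.0]
tcp_rot: [-3.141, 0.0, -1.539]
ft_force: [-1.2, 0.5, 1.8]
opening: 0.567
```

Run:
```python
from h import *
s=env.state();print(s['eef_pos'],s['tcp_rot'],s['ft_force'],s['moment'],s['opening'],s['joints'][5],s['tau'][5])
```

```text
[554.56082507  60.73463775 101.02886251] [-3.14149654e+00  8.22977062e-06 -1.53851611e+00] [-1.15440801  0.4831673   1.83350659] [-0.01518368  0.46330373  0.0241676 ] 0.5671885960905829 1.529178075516699 0.723186582326889
```

Run:
```python
from h import *
p,d=save('wrist','w8.png')
s=env.state();print(s['tau'],s['moment'])
```

```text
[ -0.1651446  -56.93876982 -19.58139181  -0.07528673  -0.50457308
   0.26770066] [ 0.08953043  0.39142708 -0.01106638]
```

View pics/w8.png

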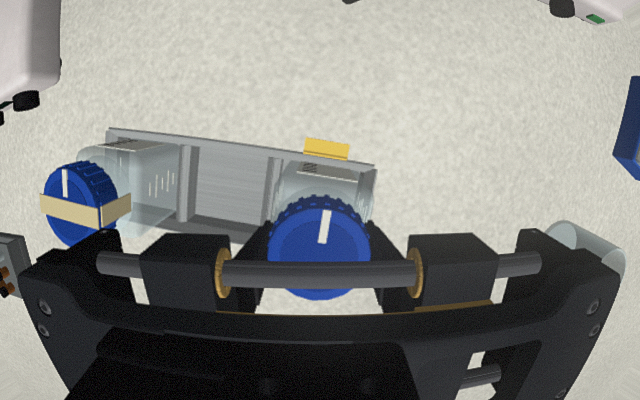

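Call:
arm_command(motion=[-1,0,0,0,0,0,3,-1,0,0,0,0,0,6,-1,0,0,0,0,0,6])

```text
t: 18.05
eef_pos: [554.1, 61.5, 101.2]
tcp_rot: [3.141, 0.001, -1.642]
ft_force: [-3.6, 7.2, 6.9]
opening: 0.562
```

Run:
```python
from h import *
p,d=save('wrist','w9.png')
for i in range(3):
    s=env.state();print(s['tcp_rot'][2],s['tau'][5],s['moment'],s['ft_force'],s['opening']); env.read_camera('wrist')
```

```text
-1.6411030280219565 1.0049033537507057 [1.34184463 0.88316324 0.77980417] [-4.46582176  6.77677675  4.82603259] 0.5638336220235822
-1.6408212129421509 0.822598971426487 [1.30978906 0.95248341 0.79083908] [-3.13565989  6.94829552  5.72255267] 0.5679958985077815
-1.6407638567056182 0.776336845010519 [1.3844399  0.94333616 0.75201152] [-3.45500385  5.83795329  5.00518306] 0.5606354236520686
```

Call:
arm_command(motion=[-1,0,0,0,0,0,-4,-1,0,0,-0.1,0,0,-10,-1,0,0,-0.2,0,0,-18,-1,0,0,-0.3,0,0,-26,-1,0,0,-0.4,0,0,-34,-1,0,0,-0.5,0,0,-42,-1,0,0,-0.5,0,0,-50,-1,0,0,-0.6,0,0,-58,-1,0,0,-0.7,0,0,-66,-1,0,0,-0.8,0,0,-74,-1,0,0,-0.9,0,0,-82,-1,0,0,-1,0,0,-90,-1,0,0,-1,0,0,-93,-1,0,0,-1,0,0,-93,-1,0,0,-1,0,0,-93,-1,0,0,-1,0,0,-93])

```text
t: 19.85
eef_pos: [554.8, 60.6, 102.2]
tcp_rot: [3.141, -0.001, -0.023]
ft_force: [1.2, -2.1, 1.8]
opening: 0.564
```

Run:
```python
from h import *
k=env.calibration('wrist');p,d=save('wrist','w10.png')
for i in range(2):
    s=env.state();print(s['eef_pos'],s['tcp_rot'],s['moment'],s['ft_force'],s['opening']); env.read_camera('wrist')
ortho(k,p,500,610,10,150,129,5,'e129.png')
ortho(k,p,500,610,10,150,90,5,'e90.png')
p,d=save('scene','s6.png')
cv2.imwrite('pics/s6z.png',cv2.resize(p[140:290,270:450],None,fx=4,fy=4,interpolation=cv2.INTER_CUBIC)[:,:,::-1])
```

```text
[554.79581305  60.64570352 102.17960646] [ 3.14151383e+00 -7.25173803e-04 -2.32200971e-02] [-0.49519545 -0.11118063 -0.03182709] [ 1.1899659  -1.76694592  2.31803031] 0.5625178979005059
[554.77250683  60.70843697 102.16657234] [ 3.14155317e+00 -6.81090139e-04 -2.31351793e-02] [-0.5555329  -0.06964435 -0.02365327] [ 1.59909517 -2.06287205  3.80098583] 0.5640242905960292
```

View pics/w9.png

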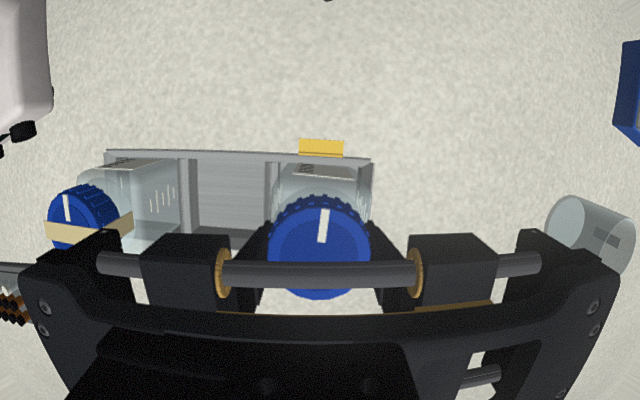

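View pics/w10.png

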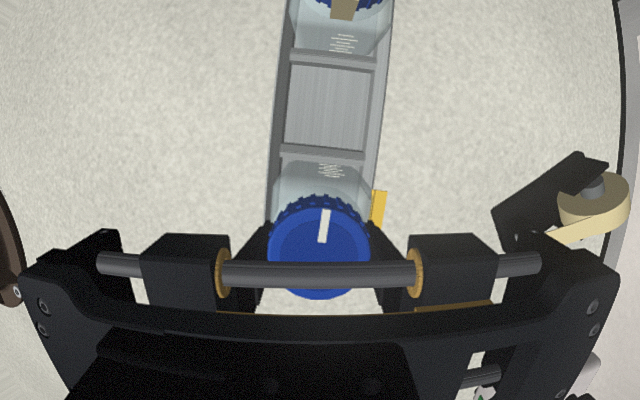

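View pics/e90.png

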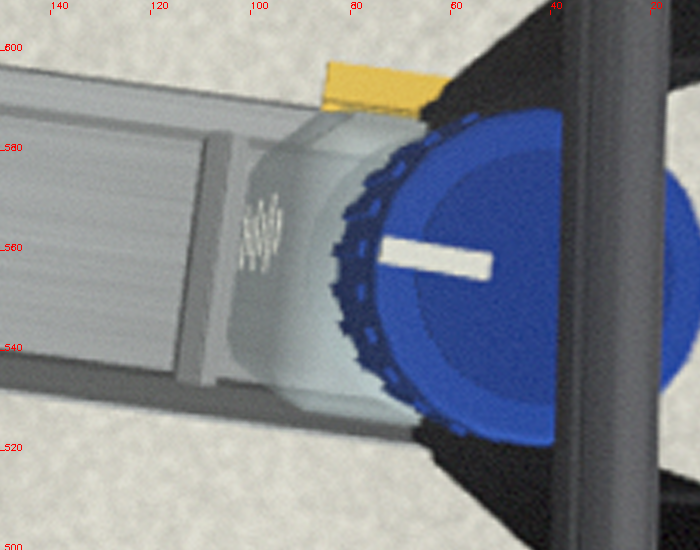

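View pics/s6z.png

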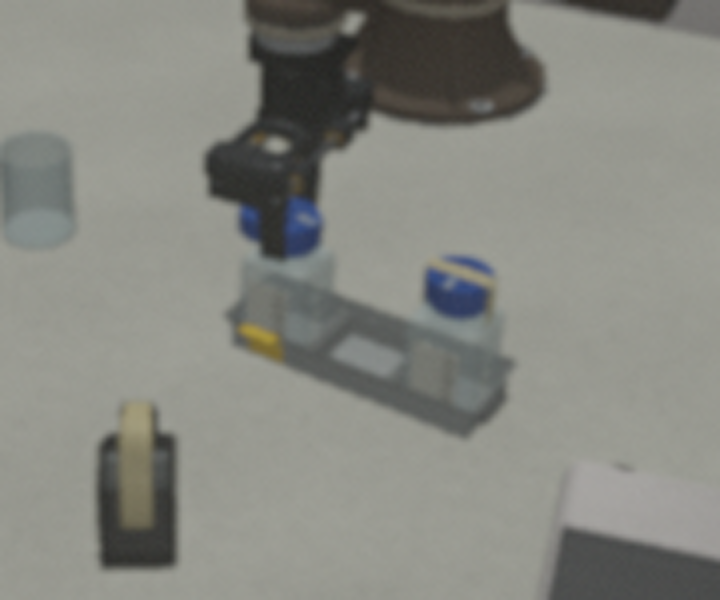

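```bash
python3 -c "
from h import *
print(env.job_done()); s=env.state(); print(s['t'],s['ft_force'],s['opening'],s['eef_pos'])"
```

```text
the job is handed in; nothing more can be done
None
the job is handed in; nothing more can be done
```

The bottle stands in the marked bay with its white panel facing the yellow tag. The cap was screwed down to its stop, then backed off about a quarter turn, and the gripper is still holding it. I handed the job in at about 20 s of the 64 s; the hand-in gave no verdict.

**Placing:** The bottle reached the tray floor gently, with only a few newtons on the gripper. Afterwards its cap top measured about 131 mm above the bench, as expected for a bottle fully down. The scene picture shows it upright with the panel on the tag side.

**Screwing down:** I turned the cap clockwise about 190° in one grip. The wrist moment then rose from about 0.04 to 0.78 N m and the cap stopped turning, so I take that as bottomed out.

**Backing off:** The gripper turned back 1.62 rad from where it stopped. In the last wrist picture the tick line sits about 87° from the panel direction, and it was roughly in line with the panel at the stop. The cap did not slip in the fingers, and the opening of about 0.563 matches the cap's width.

**Less certain:**
- Camera and gripper positions disagreed by about 1.6 mm in y, so I placed the bottle close to halfway between them. This is inside the 6 mm limit.
- The bottle can turn slightly in the bay under torque, so the back-off could be a few degrees off. It should still be well within 70 to 110°.
- I did not measure the bystanders again, but they look unmoved in the last pictures that show them.

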